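Weigh the eggs in their tin

TASK

The sponge recipe goes by the weight of the eggs: pick up the small loaf tin that holds the two eggs, carry it level so that both eggs stay in it, and set it down gently, without dropping it, on the middle of the kitchen scale's steel plate. Then let go of it.

Things in the scene. Friction and masses are not known exactly. Their poses are not given: they have to be found in the camera images.
- tin: Straight-sided open loaf tin of plain steel holding two loose brown eggs, on the counter; another tin of the same shape nearby is empty. 140 mm long (its x), 58 mm wide (its y), 45 mm high (z up), walls and floor 3 mm, about 0.16 kg empty. It can be gripped across its 58 mm width, from above, by the outsides of the long walls at mid-length. Origin: centre of its underside.
- egg1: Brown hen's egg, rigid, 57 mm long and 44 mm thick, about 58 g, lying loose in the tin in its -x half, its long axis (x) along the tin; its top stands about 2 mm above the tin's rim. Origin: its middle. It can roll a little.
- egg2: The second such egg, in the tin's +x half. Origin: its middle.
- scale_plate (a point): Middle of the top of the kitchen scale's steel weighing plate: a flat, level plate 142 mm (its x) by 150 mm (its y), its top 30 mm above the counter, on a low white housing 180 by 160 mm with a dark display at the -x end. z up. The scale does not move and the plate does not give. The tin may lie in any direction on it.
There are look-alikes about, which are no part of the job. What is shaped like the tin but blue or red is not meant.

How it is judged:
On the way:
1. the tin is lifted off the counter with both eggs in it (height (world z) of tin above 0.033 m and x of egg1 in the frame of tin between -0.068 and 0.068 m and y of egg1 in the frame of tin between -0.03 and 0.03 m and z of egg1 in the frame of tin between 0 and 0.045 m and x of egg2 in the frame of tin between -0.068 and 0.068 m and y of egg2 in the frame of tin between -0.03 and 0.03 m and z of egg2 in the frame of tin between 0 and 0.045 m), for 0.2 s.
At the end, for the whole second after the job is handed in: The tin stands flat (within 7 degrees) and at rest on the scale's plate, its centre within 20 mm of the plate's middle, released, with both eggs inside it (horizontal distance between tin and scale_plate below 0.02 m and z of tin in the frame of scale_plate between -0.006 and 0.006 m and angle between tin's own z axis and vertical below 0.12 rad and linear speed of tin below 0.03 m/s and x of egg1 in the frame of tin between -0.068 and 0.068 m and y of egg1 in the frame of tin between -0.03 and 0.03 m and z of egg1 in the frame of tin between 0 and 0.045 m and x of egg2 in the frame of tin between -0.068 and 0.068 m and y of egg2 in the frame of tin between -0.03 and 0.03 m and z of egg2 in the frame of tin between 0 and 0.045 m); the robot touches nothing.
It fails at once if an egg leaves the tin (x of any of egg1, egg2 in the frame of tin above 0.07 m or x of any of egg1, egg2 in the frame of tin below -0.07 m or y of any of egg1, egg2 in the frame of tin above 0.032 m or y of any of egg1, egg2 in the frame of tin below -0.032 m or z of any of egg1, egg2 in the frame of tin above 0.055 m).
It fails at once if the tin is tipped more than 20 degrees (angle between tin's own z axis and vertical above 0.35 rad).
It fails at once if the tin is dropped: let go more than 15 mm above the scale's plate (height (world z) of tin above 0.045 m and contact force between tin and the fingers below 0.05 N).
It also fails if it takes over 54 s, if anything falls off the work surface, if the arm or the gripper's body presses on something with over 40 N, if the wrist force passes 120 N, or if a joint passes its speed limit or range.

ROBOT

A 7-joint arm with a two-finger parallel gripper is mounted at the origin on the work surface. World frame = base frame: x ahead of the robot, y to its left, z up, the work surface at z = 0. Lengths are in m, angles in rad, forces in N, time in s.
With the tool pointing down it reaches from about 0.4 to 0.9 m from the base axis. Payload 5.5 kg.
Tool frame: the origin (TCP) lies on the front face of the gripper's body, between the roots of the fingers; the fingertips stand 66 mm ahead of it and the grasp point (between the pads) lies 47 mm ahead of it; z points along the fingers, y is the line along which they close (so a half turn about z gives the same grasp; the last joint's range is limited). The gripper opens to 92 mm and grips with 3 to 60 N. Pads are 19 mm wide; open, the fingers measure 130 mm over their backs; the gripper's body (75 mm by 190 mm) begins 47 mm behind the grasp point.
Start: joints at [-0.962, 0.501, -0.427, 1.55, 0.221, 1.138, -0.21], TCP at [0.22, 0.612, 0.292] pointing down, gripper open.
Joint ranges: [-2.88, 2.88], [-0.31, 2.03], [-1.54, 1.56], [0.2, 2.42], [-1.41, 4.55], [0.19, 2.02], [-2.57, 2.57]. Speed limits (rad/s): [2.57, 2.57, 3.14, 3.14, 3.14, 3.14, 3.14].

INTERFACE

Orientations are given as a unit quaternion [w, x, y, z].
In Python, from station import ctrl gives the robot as it stands. The module is installed in compiled form; this text tells all that it offers.
- The arm moves only by the tool drive_tool, never from a script. Its argument "commands" is a list of rows, each an object with "travel": the shift along the tool's x, y, z normalised to -1 to 1, where 1 is 40 cm, a list of three; "twist": the turn about the tool's z normalised to -1 to 1, where 1 is 2 pi rad; "jaw": the opening, from -1 (shut) to 1 (fully open), so that 0 is half open. In form: [{"travel": [dx, dy, dz], "twist": twist, "jaw": jaw}, ...]. A call has 1 to 10 rows; each row is the pose to reach, as a shift and turn from the pose commanded when the call began, along the tool's axes at that moment, turning the shorter way round; what a row does not reach only later rows make up. A row lasts 1/8 s, in which the tool goes at most 62.5 mm and 10.7 degrees, less where a joint would pass 70% of its speed; a pose out of reach is approached as far as the arm can. A call with a number of a shift or a turn outside -1 to 1 is refused whole. A call with a gripper value outside its range is refused whole. The fingers move at their own pace and stop on an object; "newtons" is the grip in N (left out, the last holds). Time passes only in rows, so rows that repeat a pose let the fingers close. It gives the time, the measured TCP pose, the force, the opening and the grip force at its end, in the units of the state.
- ctrl.read_state(): the state, without advancing time (a new reading comes with each control period).
- ctrl.camera(name): name is "scene" or "top" or "wrist"; returns the picture (420x560x3 uint8, red, green, blue); there is no depth.
- ctrl.calibration(name): a dict with "fx", "fy", "cx", "cy" (pixels), "k1" (the pictures are not rectified: a ray, as slopes to the right and down, at radius r is drawn at 1 + k1 r^2 times it, then the intrinsics apply), "R" (3x3) and "t" (3): a world point X has camera coordinates R X + t. Camera axes: x right, y down, z forward; pixel columns grow to the right and rows downward; lengths in m; the calibration is good to about 2 mm. A picture is of the moment at which its call begins: read the wrist's pose just before it. calibration takes no time and is no camera call; for the wrist camera it gives the pose at the moment of the call.
- ctrl.sign_off(): hands the job in; it is judged then, once.
Trained networks look in the newest picture that a camera, given by its name, has taken for a name from the list of things; names that differ only in an ending like _2 or _b are one class to them, and where a whole thing is asked for, a point or a joint stands for the part that bears it (a point fixed in the world has none). Each returns a list of dicts, best first, with "p" (0 to 1); they miss things now and then, are a little off and sometimes report something else, mostly with a low value. They report only what shows in the picture. A call takes as long as a camera call. They do not tell look-alikes from the thing itself.
- ctrl.boxes_of(camera, target): "pixel" ([column, row] in pixels, amid what is visible of it).
- ctrl.regions_of(camera, target): "region" (420x560 bool, what is visible of it) and "pixel" ([column, row] in pixels, amid what is visible of it).
The state is a dict: "t": time; "joint_pos": joint angles; "dq": joint speeds; "joint_torque": joint torques, N m; "tool_pos": TCP position; "eef_rot": TCP orientation; "contact_force": force on the tool from outside, world axes, zero at the start; "moment": the same for the moment, N m; "finger_gap": finger opening in m; "gripper_force": force on a finger pad.
Only numpy, scipy, OpenCV 4.12 (cv2) and the standard library are available. Lean on these libraries where they do the work, as an engineer would, in place of code of your own. Each camera call takes 0.05 s, during which the arm holds its last target. There are 200 camera calls.

## Working session

There is one attempt and no reset: what is moved stays moved. The work goes in short steps, Python scripts to look and compute and a tool call to move; the robot and the scene stay as the last step left them, time stands still between calls to the robot, and variables do not carry over. Pictures are saved under pics/ and viewed, at most 10 in all, crops included, and the job is handed in when it is done.

Besides the shell and the picture viewer there is one more tool, called after ">>>" by a JSON object that holds its "api" and its "payload". drive_tool: Moves the arm, as the interface text tells. Scaled input: -1 to 1 covers 40 cm each way for a shift and 2 pi rad each way for a turn. Its arguments: {"type":"object","properties":{"commands":{"type":"array","items":{"type":"object","properties":{"travel":{"type":"array","items":{"type":"number","minimum":-1,"maximum":1}},"twist":{"type":"number","minimum":-1,"maximum":1},"jaw":{"type":"number"}}}},"newtons":{"type":"number"}},"required":["commands"]}

```bash
mkdir -p pics
cat > h.py <<'E'
import numpy as np, cv2
from station import ctrl
def K(c): return np.array([[c["fx"],0,c["cx"]],[0,c["fy"],c["cy"]],[0,0,1.]]), np.array([c["k1"],0,0,0,0.])
def ray(c,px):
    k,d=K(c); p=cv2.undistortPoints(np.array([[px]],float),k,d)[0,0]
    R=np.array(c["R"]);t=np.array(c["t"]); v=R.T@np.array([p[0],p[1],1.]); return -R.T@t, v/np.linalg.norm(v)
def atz(c,px,z):
    o,v=ray(c,px); return o+v*(z-o[2])/v[2]
def tri(rs):
    A=sum(np.eye(3)-np.outer(v,v) for o,v in rs); b=sum((np.eye(3)-np.outer(v,v))@o for o,v in rs); return np.linalg.solve(A,b)
def snap(n,f=None):
    c=ctrl.calibration(n); im=ctrl.camera(n)
    if f: cv2.imwrite("pics/"+f,im[:,:,::-1])
    return c,im
def rot(q):
    from scipy.spatial.transform import Rotation as S
    return S.from_quat([q[1],q[2],q[3],q[0]]).as_matrix()
E
python3 - <<'E'
from h import *
ims=[]
for n in("scene","top"):
    c,im=snap(n); ims.append(im)
    print(n,np.round(-np.array(c["R"]).T@c["t"],3))
    for tg in("tin","egg1","scale_plate"):
        for r in ctrl.regions_of(n,tg):
            print(n,tg,round(r["p"],2),np.round(r["pixel"]),int(r["region"].sum()),np.round(atz(c,r["pixel"],.03),3))
for i,n in enumerate(("scene","top")): cv2.imwrite("pics/%s0.png"%n,ims[i][:,:,::-1])
s=ctrl.read_state();print(s["t"],s["tool_pos"],rot(s["eef_rot"]).round(3),s["finger_gap"])
E
```

```text
scene [1.144 0.239 0.913]
scene tin 0.96 [327. 246.] 1618 [0.599 0.156 0.03 ]
scene tin 0.7 [258. 222.] 887 [ 0.595 -0.017  0.03 ]
scene tin 0.69 [266. 232.] 275 [0.614 0.011 0.03 ]
scene tin 0.58 [191. 208.] 1802 [ 0.617 -0.183  0.03 ]
scene egg1 0.86 [266. 206.] 285 [ 0.547 -0.016  0.03 ]
scene egg1 0.74 [262. 232.] 271 [0.619 0.004 0.03 ]
scene scale_plate 0.6 [424. 254.] 4772 [0.541 0.368 0.03 ]
top [0.36  0.017 1.019]
top tin 0.75 [286. 185.] 1014 [ 0.581 -0.014  0.03 ]
top tin 0.64 [366. 174.] 1916 [ 0.606 -0.185  0.03 ]
top tin 0.62 [206. 178.] 1954 [0.596 0.155 0.03 ]
top egg1 0.98 [294. 200.] 445 [ 0.549 -0.031  0.03 ]
top egg1 0.93 [280. 170.] 384 [ 0.614 -0.001  0.03 ]
top scale_plate 0.8 [112. 221.] 6054 [0.504 0.354 0.03 ]
0.4 [0.22026323 0.61147872 0.29207683] [[-0.941  0.339 -0.   ]
 [ 0.339  0.941 -0.   ]
 [ 0.    -0.    -1.   ]] 0.0915845739244116
```

View pics/scene0.png

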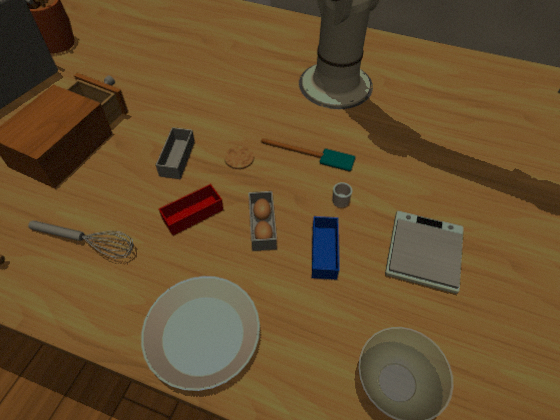

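View pics/top0.png

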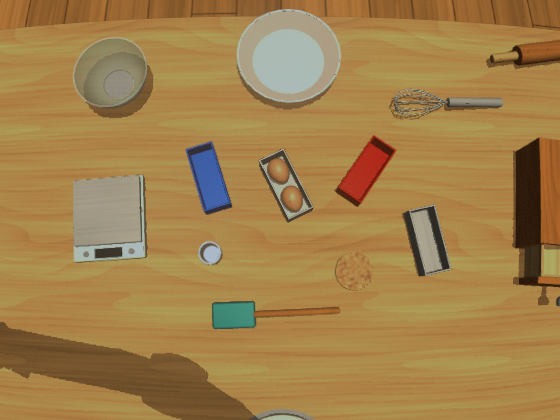

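The scene view shows a steel tin with two eggs at (262,221). Its look-alikes are an empty steel tin at (176,153), a red one at (192,209) and a blue one at (326,247). In the top view these sit at (286,185), (427,240), (366,170) and (208,178). Only the first is steel and holds eggs. The scale's plate is at scene (425,250) and top (108,211), with the display on its robot side.

```bash
cat > a.py <<'E'
from h import *
D={}
for n in("scene","top"):
    c,im=snap(n)
    T=ctrl.regions_of(n,"tin");E=ctrl.regions_of(n,"egg1");S=ctrl.regions_of(n,"scale_plate")
    ctr={"scene":(262,221),"top":(286,185)}[n]
    m=np.zeros((420,560),bool)
    for r in T+E:
        if np.hypot(*(np.array(r["pixel"])-ctr))<25 and r["p"]>.3: m|=r["region"]
    m=cv2.morphologyEx(m.astype(np.uint8),cv2.MORPH_CLOSE,np.ones((5,5)))
    cs=max(cv2.findContours(m,0,2)[0],key=cv2.contourArea); box=cv2.boxPoints(cv2.minAreaRect(cs))
    sm=S[0]["region"].astype(np.uint8); sc=max(cv2.findContours(sm,0,2)[0],key=cv2.contourArea); sb=cv2.boxPoints(cv2.minAreaRect(sc))
    # pinkish plate
    print(n,"tin box",box.round(0).tolist(),[atz(c,p,.045)[:2].round(3).tolist() for p in box])
    print(n,"scale box",sb.round(0).tolist(),[atz(c,p,.03)[:2].round(3).tolist() for p in sb])
    D[n]=(c,[r["pixel"] for r in E[:2]]); print(n,"egg",[(np.round(r["pixel"]),round(r["p"],2)) for r in E])
    x,y=ctr; a=cv2.resize(im[y-50:y+50,x-65:x+65],None,fx=3,fy=3,interpolation=2)
    x,y={"scene":(425,250),"top":(110,220)}[n]; b=cv2.resize(im[y-50:y+50,x-65:x+65],None,fx=3,fy=3,interpolation=2)
    D[n+"i"]=np.hstack([a,b])
cv2.imwrite("pics/crop1.png",np.vstack([D["scenei"],D["topi"]])[:,:,::-1])
for i in(0,1):
  for j in(0,1):
    r=[ray(D["scene"][0],D["scene"][1][i]),ray(D["top"][0],D["top"][1][j])]; p=tri(r)
    print(i,j,p.round(3),"gap",[round(float(np.linalg.norm(np.cross(v,p-o))),4) for o,v in r])
E
python3 a.py
```

```text
scene tin box [[247.0, 191.0], [273.0, 189.0], [277.0, 249.0], [251.0, 251.0]] [[0.53, -0.072], [0.501, -0.014], [0.657, 0.057], [0.683, 0.004]]
scene scale box [[381.0, 276.0], [397.0, 210.0], [474.0, 228.0], [458.0, 294.0]] [[0.629, 0.289], [0.44, 0.283], [0.426, 0.462], [0.612, 0.451]]
scene egg [(array([264., 210.]), 0.55), (array([264., 231.]), 0.54)]
top tin box [[257.0, 161.0], [283.0, 148.0], [314.0, 209.0], [288.0, 222.0]] [[0.63, 0.047], [0.658, -0.009], [0.527, -0.071], [0.5, -0.016]]
top scale box [[71.0, 177.0], [144.0, 175.0], [146.0, 259.0], [74.0, 262.0]] [[0.601, 0.453], [0.605, 0.29], [0.425, 0.277], [0.418, 0.435]]
top egg [(array([293., 199.]), 0.76), (array([278., 170.]), 0.63)]
0 0 [ 0.552 -0.025  0.017] gap [0.0052, 0.0052]
0 1 [0.599 0.002 0.09 ] gap [0.0008, 0.0008]
1 0 [ 0.565 -0.025 -0.054] gap [0.0087, 0.0087]
1 1 [0.614 0.004 0.029] gap [0.002, 0.002]
```

View pics/crop1.png

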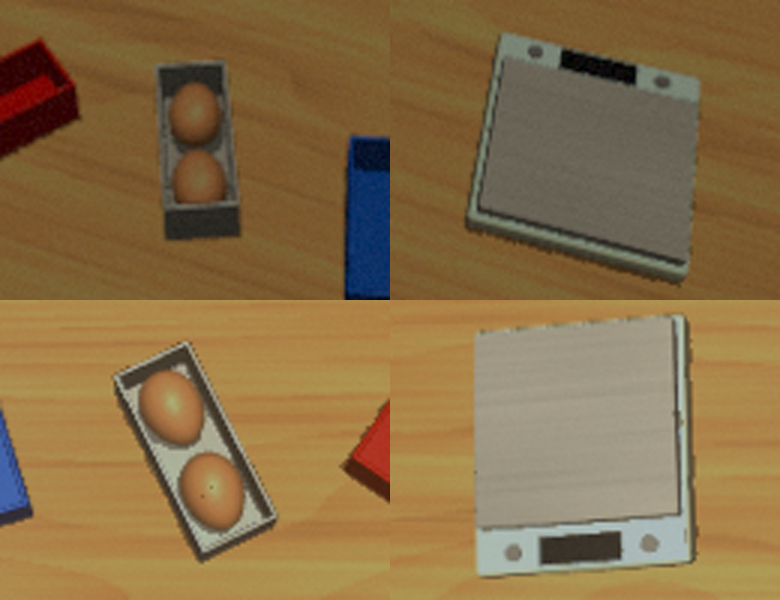

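The crop confirms it: the plain steel tin at scene (262,221) / top (286,185) holds both eggs. I'll triangulate the rim and plate corners next.

Run:
```python
from h import *
s,t=ctrl.calibration("scene"),ctrl.calibration("top")
def go(nm,S,T):
    P=np.array([tri([ray(s,a),ray(t,b)]) for a,b in zip(S,T)]); print(nm,P.round(3).tolist(),"centre",P.mean(0).round(4))
    print(" sides",[round(float(np.linalg.norm(P[i,:2]-P[(i+1)%4,:2])),3) for i in range(4)])
    d=P[0]+P[1]-P[2]-P[3]; print(" long/x yaw deg",np.degrees(np.arctan2(d[1],d[0])).round(1))
# order FL FR NR NL
go("tin",[(276.3,239.7),(252.3,240),(249.7,193),(272.7,192.3)],[(259.3,160.7),(283.3,149.3),(312.7,208.3),(288.7,221.7)])
go("plate",[(458.7,287.3),(390,269.3),(397,219.3),(463,234.3)],[(73.3,180.3),(139,176),(141.7,241.7),(74,246.3)])
st=ctrl.read_state();print(np.round(st["tool_pos"],4),rot(st["eef_rot"]).round(4).tolist(),st["t"])
```

```text
tin [[0.632, 0.043, 0.039], [0.655, -0.007, 0.044], [0.529, -0.067, 0.039], [0.502, -0.017, 0.033]] centre [ 0.5795 -0.0121  0.0387]
 sides [0.055, 0.139, 0.057, 0.143]
 long/x yaw deg 25.3
plate [[0.595, 0.45, 0.028], [0.603, 0.303, 0.025], [0.462, 0.29, 0.023], [0.451, 0.441, 0.025]] centre [0.5278 0.3708 0.025 ]
 sides [0.147, 0.142, 0.151, 0.144]
 long/x yaw deg 4.4
[0.2203 0.6116 0.2923] [[-0.9408, 0.3389, 0.0], [0.3389, 0.9408, 0.0001], [0.0, 0.0001, -1.0]] 0.8
```

>>> {"api": "drive_tool", "payload": {"commands": [{"travel": [-0.69,-0.58,0],"twist": 0.19,"jaw": 1},{"travel": [-0.69,-0.58,0],"twist": 0.19,"jaw": 1},{"travel": [-0.69,-0.58,0],"twist": 0.19,"jaw": 1},{"travel": [-0.69,-0.58,0],"twist": 0.19,"jaw": 1},{"travel": [-0.69,-0.58,0],"twist": 0.19,"jaw": 1},{"travel": [-0.69,-0.58,0],"twist": 0.19,"jaw": 1},{"travel": [-0.69,-0.58,0],"twist": 0.19,"jaw": 1}]}}

```text
t: 1.68
tool_pos: [0.404, 0.2953, 0.2925]
eef_rot: [0.001, 0.7, 0.714, -0.0]
contact_force: [-0.5, 0.5, -0.5]
finger_gap: 0.0919
gripper_force: 0.0
```

```bash
cat > plan.py <<'E'
from h import *
import sys
# usage: x y z  yaw_of_tool_y(deg)
x,y,z,w=map(float,sys.argv[1:])
s=ctrl.read_state();R=rot(s["eef_rot"]);d=R.T@(np.array([x,y,z])-s["tool_pos"])
yaw=np.degrees(np.arctan2(R[1,1],R[0,1])); dw=(w-yaw+180)%360-180
print("t",s["t"],"pos",np.round(s["tool_pos"],4),"yawy",yaw.round(2),"j",np.round(s["joint_pos"],2),"tilt",R[:,2].round(4))
print("travel",(d/.4).round(4),"twist",round(-dw/360,4),"alt twist",round((-dw-np.sign(-dw)*180)/360,4))
E
python3 plan.py 0.58 -0.012 0.26 -64.7
```

```text
t 1.675 pos [0.404  0.2953 0.2925] yawy 1.12 j [-0.59  0.21 -0.11  1.93  0.03  1.01 -0.69] tilt [ 0.0013 -0.0014 -1.    ]
travel [-0.7766  0.4248  0.0829] twist 0.1828 alt twist -0.3172
```

>>> {"api": "drive_tool", "payload": {"commands": [{"travel": [-0.777,0.425,0.083],"twist": 0.183,"jaw": 1},{"travel": [-0.777,0.425,0.083],"twist": 0.183,"jaw": 1},{"travel": [-0.777,0.425,0.083],"twist": 0.183,"jaw": 1},{"travel": [-0.777,0.425,0.083],"twist": 0.183,"jaw": 1},{"travel": [-0.777,0.425,0.083],"twist": 0.183,"jaw": 1},{"travel": [-0.777,0.425,0.083],"twist": 0.183,"jaw": 1},{"travel": [-0.777,0.425,0.083],"twist": 0.183,"jaw": 1},{"travel": [-0.777,0.425,0.083],"twist": 0.183,"jaw": 1}]}}

```text
t: 2.68
tool_pos: [0.5806, -0.0047, 0.2588]
eef_rot: [-0.0, 0.974, 0.225, -0.0]
contact_force: [-0.5, 0.2, 0.8]
finger_gap: 0.092
gripper_force: 0.0
```

```bash
python3 plan.py 0.58 -0.012 0.26 -64.7
python3 - <<'E'
from h import *
c,im=snap("wrist","w1.png"); print(c["fx"],(-np.array(c["R"]).T@c["t"]).round(3))
k,d=K(c)
C=np.array([0.58,-0.012]);a=np.radians(25.3);u=np.array([np.cos(a),np.sin(a)]);v=np.array([-u[1],u[0]])
P=np.array([[*(C+i*.07*u+j*.029*v),.045] for i,j in((1,1),(1,-1),(-1,-1),(-1,1))])
p=cv2.projectPoints(P,cv2.Rodrigues(np.array(c["R"]))[0],np.array(c["t"],float),k,d)[0][:,0]
print(p.round(1).tolist())
o=im[:,:,::-1].copy(); cv2.polylines(o,[p.round().astype(int)],True,(0,255,0),1); cv2.imwrite("pics/w1o.png",o)
E
```

```text
t 2.675 pos [ 0.5806 -0.0047  0.2588] yawy -63.98 j [-0.24  0.39  0.25  1.78 -0.11  0.99 -1.06] tilt [-8.e-04  8.e-04 -1.e+00]
travel [-0.0094  0.0159 -0.0031] twist 0.002 alt twist -0.498
300.03908545735334 [0.654 0.031 0.35 ]
[[257.7, 133.2], [316.1, 133.9], [310.2, 261.5], [258.8, 260.9]]
```

View pics/w1o.png

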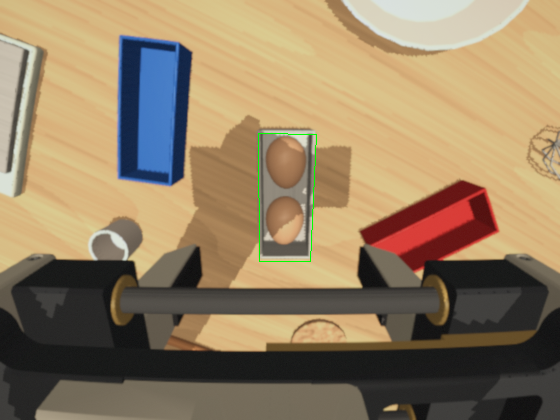

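The wrist view shows the steel tin with eggs at (286,195). My predicted rim lies on it to within about 1–2 px, so I'm going down.

>>> {"api": "drive_tool", "payload": {"commands": [{"travel": [0,0,0.1],"twist": 0,"jaw": 1},{"travel": [0,0,0.2],"twist": 0,"jaw": 1},{"travel": [0,0,0.28],"twist": 0,"jaw": 1},{"travel": [0,0,0.32],"twist": 0,"jaw": 1},{"travel": [0,0,0.32],"twist": 0,"jaw": 1},{"travel": [0,0,0.32],"twist": 0,"jaw": 1}]}}

```text
t: 3.48
tool_pos: [0.5819, -0.0052, 0.1324]
eef_rot: [0.0, 0.974, 0.225, 0.001]
contact_force: [-0.9, -0.3, 0.2]
finger_gap: 0.0919
gripper_force: 0.0
```

```bash
python3 plan.py 0.58 -0.012 0.076 -64.7
```

```text
t 3.475 pos [ 0.5819 -0.0052  0.1324] yawy -64.05 j [-0.2   0.56  0.22  1.86 -0.17  0.74 -1.01] tilt [ 2.2e-03  3.0e-04 -1.0e+00]
travel [-0.012   0.0131  0.1409] twist 0.0018 alt twist -0.4982
```

>>> {"api": "drive_tool", "payload": {"commands": [{"travel": [-0.012,0.013,0],"twist": 0.002,"jaw": 1},{"travel": [-0.012,0.013,0],"twist": 0.002,"jaw": 1},{"travel": [-0.012,0.013,0.05],"twist": 0.002,"jaw": 1},{"travel": [-0.012,0.013,0.1],"twist": 0.002,"jaw": 1},{"travel": [-0.012,0.013,0.14],"twist": 0.002,"jaw": 1},{"travel": [-0.012,0.013,0.14],"twist": 0.002,"jaw": 1},{"travel": [-0.012,0.013,0.14],"twist": 0.002,"jaw": 1}]}}

```text
t: 4.35
tool_pos: [0.579, -0.0125, 0.0748]
eef_rot: [0.0, 0.976, 0.218, -0.0]
contact_force: [-0.1, -0.1, -0.5]
finger_gap: 0.0917
gripper_force: 0.0
```

```bash
python3 plan.py 0.58 -0.012 0.076 -64.7
```

```text
t 4.35 pos [ 0.579  -0.0125  0.0748] yawy -64.82 j [-0.18  0.65  0.2   1.88 -0.2   0.64 -0.99] tilt [-2.e-04 -1.e-04 -1.e+00]
travel [ 0.0027 -0.     -0.003 ] twist -0.0003 alt twist 0.4997
```

>>> {"api": "drive_tool", "payload": {"newtons": 25, "commands": [{"travel": [0,0,0],"twist": 0,"jaw": 0.6},{"travel": [0,0,0],"twist": 0,"jaw": 0.4},{"travel": [0,0,0],"twist": 0,"jaw": 0.25},{"travel": [0,0,0],"twist": 0,"jaw": 0.1},{"travel": [0,0,0],"twist": 0,"jaw": -0.1},{"travel": [0,0,0],"twist": 0,"jaw": -0.3},{"travel": [0,0,0],"twist": 0,"jaw": -0.3},{"travel": [0,0,0],"twist": 0,"jaw": -0.3}]}}

```text
t: 5.35
tool_pos: [0.579, -0.0124, 0.0753]
eef_rot: [-0.0, 0.976, 0.218, 0.0]
contact_force: [-1.7, 1.0, 4.5]
finger_gap: 0.0578
gripper_force: 25.0
```

Gripped at 57.8 mm. I'll lift gently.

>>> {"api": "drive_tool", "payload": {"commands": [{"travel": [0,0,-0.01],"twist": 0,"jaw": -0.3},{"travel": [0,0,-0.03],"twist": 0,"jaw": -0.3},{"travel": [0,0,-0.06],"twist": 0,"jaw": -0.3},{"travel": [0,0,-0.1],"twist": 0,"jaw": -0.3},{"travel": [0,0,-0.14],"twist": 0,"jaw": -0.3},{"travel": [0,0,-0.18],"twist": 0,"jaw": -0.3},{"travel": [0,0,-0.21],"twist": 0,"jaw": -0.3},{"travel": [0,0,-0.23],"twist": 0,"jaw": -0.3},{"travel": [0,0,-0.24],"twist": 0,"jaw": -0.3},{"travel": [0,0,-0.24],"twist": 0,"jaw": -0.3}]}}

```text
t: 6.6
tool_pos: [0.5789, -0.0124, 0.171]
eef_rot: [-0.0, 0.976, 0.218, -0.0]
contact_force: [-1.0, -0.1, -2.8]
finger_gap: 0.0579
gripper_force: 24.9
```

```bash
python3 plan.py 0.528 0.371 0.172 -64.7
python3 - <<'E'
from h import *
snap("wrist","w2.png")
s=ctrl.read_state();print(s["contact_force"],s["moment"],s["finger_gap"],s["gripper_force"])
E
```

```text
t 6.6 pos [ 0.5789 -0.0124  0.171 ] yawy -64.81 j [-0.21  0.5   0.24  1.85 -0.15  0.81 -1.03] tilt [-1.e-04  0.e+00 -1.e+00]
travel [ 0.2929 -0.9214 -0.0025] twist -0.0003 alt twist 0.4997
[-0.58325093  0.07942573 -2.41731469] [-0.07877977  0.12927716 -0.03149413] 0.05784206626404632 24.946090579032898
```

View pics/w2.png

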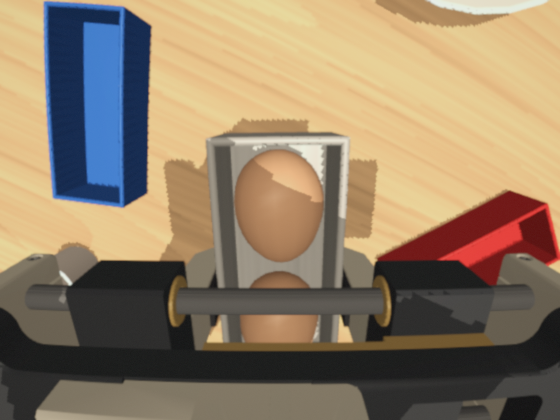

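The wrist view shows the tin level in the fingers at (280,240), with both eggs in it at (279,205) and (279,310). I'll carry it gently.

>>> {"api": "drive_tool", "payload": {"commands": [{"travel": [0.003,-0.009,0],"twist": 0,"jaw": -0.3},{"travel": [0.009,-0.028,0],"twist": 0,"jaw": -0.3},{"travel": [0.018,-0.055,0],"twist": 0,"jaw": -0.3},{"travel": [0.029,-0.092,0],"twist": 0,"jaw": -0.3},{"travel": [0.044,-0.138,0],"twist": 0,"jaw": -0.3},{"travel": [0.062,-0.193,0],"twist": 0,"jaw": -0.3},{"travel": [0.081,-0.253,0],"twist": 0,"jaw": -0.3},{"travel": [0.1,-0.313,0],"twist": 0,"jaw": -0.3},{"travel": [0.119,-0.373,0],"twist": 0,"jaw": -0.3},{"travel": [0.138,-0.433,0],"twist": 0,"jaw": -0.3}]}}

```text
t: 7.9
tool_pos: [0.5544, 0.1702, 0.171]
eef_rot: [-0.0, 0.976, 0.219, -0.0]
contact_force: [0.7, -0.3, -2.1]
finger_gap: 0.0579
gripper_force: 24.9
```

>>> {"api": "drive_tool", "payload": {"commands": [{"travel": [0.019,-0.06,0],"twist": 0,"jaw": -0.3},{"travel": [0.038,-0.12,0],"twist": 0,"jaw": -0.3},{"travel": [0.057,-0.18,0],"twist": 0,"jaw": -0.3},{"travel": [0.075,-0.238,0],"twist": 0,"jaw": -0.3},{"travel": [0.093,-0.293,0],"twist": 0,"jaw": -0.3},{"travel": [0.109,-0.344,0],"twist": 0,"jaw": -0.3},{"travel": [0.124,-0.39,0],"twist": 0,"jaw": -0.3},{"travel": [0.136,-0.429,0],"twist": 0,"jaw": -0.3},{"travel": [0.145,-0.458,0],"twist": 0,"jaw": -0.3},{"travel": [0.151,-0.476,0],"twist": 0,"jaw": -0.3}]}}

```text
t: 9.15
tool_pos: [0.5286, 0.3664, 0.1709]
eef_rot: [0.0, 0.976, 0.218, -0.0]
contact_force: [-0.3, -0.2, -1.8]
finger_gap: 0.0579
gripper_force: 24.9
```

>>> {"api": "drive_tool", "payload": {"commands": [{"travel": [0.003,-0.008,0],"twist": 0,"jaw": -0.3},{"travel": [0.004,-0.012,0],"twist": 0,"jaw": -0.3},{"travel": [0.004,-0.012,0],"twist": 0,"jaw": -0.3},{"travel": [0.004,-0.012,0],"twist": 0,"jaw": -0.3}]}}

```text
t: 9.65
tool_pos: [0.5284, 0.3703, 0.171]
eef_rot: [0.0, 0.976, 0.218, -0.0]
contact_force: [-0.5, 0.2, -2.5]
finger_gap: 0.058
gripper_force: 24.9
```

```bash
python3 plan.py 0.528 0.371 0.109 -64.7
python3 - <<'E'
from h import *
snap("wrist","w3.png"); c,im=snap("top"); d,im2=snap("scene")
for n,z in(("top",.03),("scene",.03)):
    pass
s=ctrl.read_state()
k,dd=K(d)
a=im[120:320,10:250]; b=im2[150:350,300:540]
cv2.imwrite("pics/c3.png",np.hstack([cv2.resize(x,(400,333)) for x in(a,b)])[:,:,::-1])
E
```

```text
t 9.65 pos [0.5284 0.3703 0.171 ] yawy -64.85 j [-0.78  0.59  0.18  1.67 -0.13  0.89 -1.68] tilt [ 0.e+00 -2.e-04 -1.e+00]
travel [-1.000e-04 -2.000e-03  1.551e-01] twist -0.0004 alt twist 0.4996
```

View pics/c3.png

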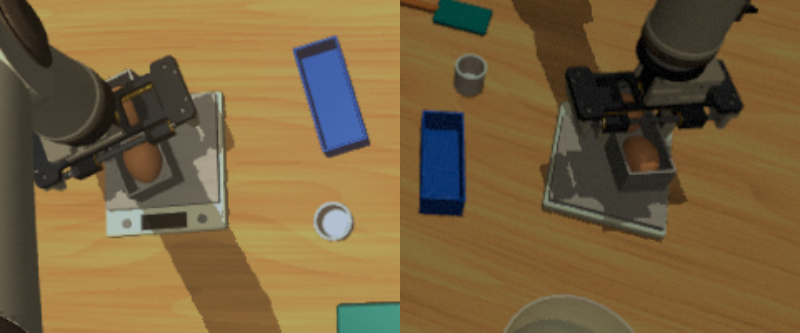

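View pics/w3.png

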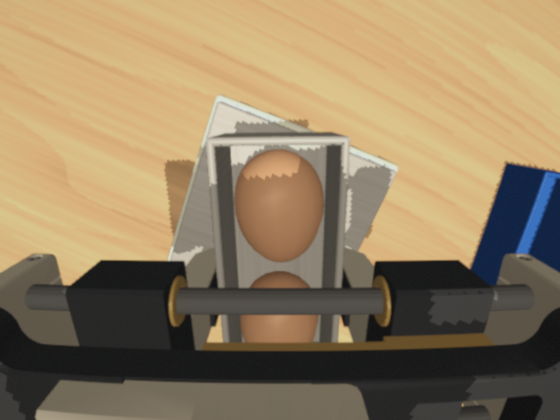

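The tin hangs level over the middle of the plate, with both eggs in it at (279,205) and (279,310) in the wrist view. I'll lower it.

>>> {"api": "drive_tool", "payload": {"commands": [{"travel": [0,0,0.01],"twist": 0,"jaw": -0.3},{"travel": [0,0,0.03],"twist": 0,"jaw": -0.3},{"travel": [0,0,0.06],"twist": 0,"jaw": -0.3},{"travel": [0,0,0.09],"twist": 0,"jaw": -0.3},{"travel": [0,0,0.115],"twist": 0,"jaw": -0.3},{"travel": [0,0,0.135],"twist": 0,"jaw": -0.3},{"travel": [0,0,0.148],"twist": 0,"jaw": -0.3},{"travel": [0,0,0.156],"twist": 0,"jaw": -0.3},{"travel": [0,0,0.158],"twist": 0,"jaw": -0.3},{"travel": [0,0,0.158],"twist": 0,"jaw": -0.3}]}}

```text
t: 11.05
tool_pos: [0.5283, 0.371, 0.1081]
eef_rot: [-0.0, 0.976, 0.218, 0.0]
contact_force: [-0.1, -0.2, -2.2]
finger_gap: 0.0578
gripper_force: 24.9
```

>>> {"api": "drive_tool", "payload": {"commands": [{"travel": [0,0,0.002],"twist": 0,"jaw": -0.3},{"travel": [0,0,0.004],"twist": 0,"jaw": -0.3},{"travel": [0,0,0.006],"twist": 0,"jaw": -0.3},{"travel": [0,0,0.006],"twist": 0,"jaw": -0.3}]}}

```text
t: 11.55
tool_pos: [0.5281, 0.3709, 0.1054]
eef_rot: [-0.0, 0.976, 0.218, -0.0]
contact_force: [-0.1, -0.2, -3.3]
finger_gap: 0.058
gripper_force: 24.9
```

Still carrying the weight at −3 N, so I'll lower it another 1–2 mm.

>>> {"api": "drive_tool", "payload": {"commands": [{"travel": [0,0,0.001],"twist": 0,"jaw": -0.3},{"travel": [0,0,0.002],"twist": 0,"jaw": -0.3},{"travel": [0,0,0.003],"twist": 0,"jaw": -0.3},{"travel": [0,0,0.003],"twist": 0,"jaw": -0.3}]}}

```text
t: 12.05
tool_pos: [0.5282, 0.3709, 0.1053]
eef_rot: [-0.0, 0.976, 0.218, 0.0]
contact_force: [-3.1, -1.6, 6.3]
finger_gap: 0.0582
gripper_force: 24.9
```

Contact: +6 N, and z has stopped falling. I'll open the fingers slowly.

>>> {"api": "drive_tool", "payload": {"commands": [{"travel": [0,0,0],"twist": 0,"jaw": 0.27},{"travel": [0,0,0],"twist": 0,"jaw": 0.3},{"travel": [0,0,0],"twist": 0,"jaw": 0.4},{"travel": [0,0,0],"twist": 0,"jaw": 0.5},{"travel": [0,0,0],"twist": 0,"jaw": 0.65},{"travel": [0,0,0],"twist": 0,"jaw": 0.85},{"travel": [0,0,0],"twist": 0,"jaw": 0.85},{"travel": [0,0,0],"twist": 0,"jaw": 0.85}]}}

```text
t: 13.05
tool_pos: [0.5282, 0.3709, 0.1042]
eef_rot: [-0.0, 0.976, 0.218, 0.0]
contact_force: [0.6, 0.1, -0.2]
finger_gap: 0.0851
gripper_force: 0.0
```

>>> {"api": "drive_tool", "payload": {"commands": [{"travel": [0,0,-0.02],"twist": 0,"jaw": 0.85},{"travel": [0,0,-0.06],"twist": 0,"jaw": 0.85},{"travel": [0,0,-0.12],"twist": 0,"jaw": 0.85},{"travel": [0,0,-0.2],"twist": 0,"jaw": 0.85},{"travel": [0,0,-0.28],"twist": 0,"jaw": 0.85},{"travel": [0,0,-0.35],"twist": 0,"jaw": 0.85},{"travel": [0,0,-0.38],"twist": 0,"jaw": 0.85},{"travel": [0,0,-0.38],"twist": 0,"jaw": 0.85},{"travel": [0,0,-0.38],"twist": 0,"jaw": 0.85}]}}

```text
t: 14.18
tool_pos: [0.5275, 0.3705, 0.255]
eef_rot: [0.0, 0.976, 0.218, -0.001]
contact_force: [-0.3, -0.1, -0.1]
finger_gap: 0.0849
gripper_force: 0.0
```

Run:
```python
from h import *
c,im=snap("wrist"); k,d=K(c); o=im[:,:,::-1].copy()
def dr(C,yaw,L,W,z,col):
    a=np.radians(yaw);u=np.array([np.cos(a),np.sin(a)]);v=np.array([-u[1],u[0]])
    P=np.array([[*(C+i*L/2*u+j*W/2*v),z] for i,j in((1,1),(1,-1),(-1,-1),(-1,1))])
    p=cv2.projectPoints(P,cv2.Rodrigues(np.array(c["R"]))[0],np.array(c["t"],float),k,d)[0][:,0]
    cv2.polylines(o,[p.round().astype(int)],True,col,1)
C=np.array([.528,.371]); dr(C,25.3,.14,.058,.075,(0,255,0)); dr(C,4.4,.142,.15,.03,(255,0,255))
cv2.imwrite("pics/w4.png",o)
s=ctrl.read_state();print(s["t"],s["finger_gap"],s["contact_force"],s["tool_pos"])
```

```text
14.225 0.08494408877053844 [-0.86090322 -0.06398856 -0.34771502] [0.52743435 0.37042329 0.25472907]
```

View pics/w4.png

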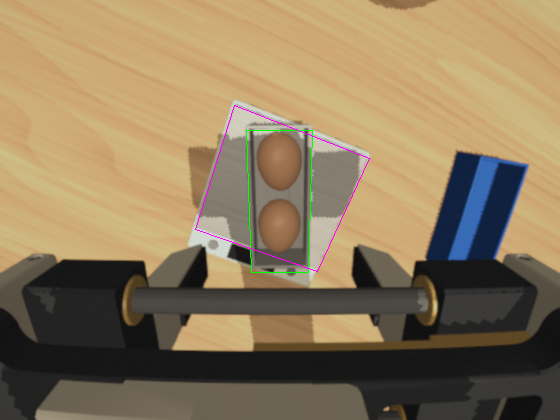

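The wrist view shows the tin released on the plate, with both eggs in it at (279,160) and (279,225). The tin and plate outlines agree with the prediction to a few mm, which is within the 20 mm allowed. The robot is clear, so I'm handing in.

```bash
python3 -c "
from station import ctrl
print(ctrl.sign_off())"
```

```text
the job is handed in; nothing more can be done
None
```

The tin with both eggs stands released on the middle of the scale's plate, a few mm off centre at most by the last wrist picture, and the job is handed in (about 14 s of the 54 s used; no verdict was returned).

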